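Calibrate the contact meter on its reference tile

ROBOT

A 6-joint arm with a two-finger parallel gripper is mounted at the origin on the work surface. World frame = base frame: x ahead of the robot, y to its left, z up, the work surface at z = 0. Lengths are in m, angles in degrees, forces in N, time in s.
With the tool pointing down it reaches from about 0.4 to 0.825 m from the base axis. Payload 7 kg.
Tool frame: the origin (TCP) lies at the very end of the fingers, on their centre line; the grasp point (between the pads) lies 19 mm behind it (ctrl.pinch_z is the distance from the TCP to the grasp point, in m); z points along the fingers, x is the direction in which the jaws open and shut, and the axes are right-handed (so a half turn about z gives the same grasp; the last joint's range is limited). The gripper opens to 88 mm and grips with 3 to 60 N. Pads are 19 mm wide; open, the fingers measure 130 mm over their backs; the gripper's body (78 mm by 193 mm) begins 47 mm behind the grasp point.
Start: joints at [-48.18, 20.546, 0.682, 0, -70.136, -16.507], TCP at [0.289, -0.61, 0.227] pointing down, gripper open.
Joint ranges: [-176.03, 176.03], [-82.01, 121.73], [-58.28, 71.71], [-173.87, 95.51], [-174.79, -0.11], [-173.66, 173.66]. Speed limits (degrees/s): [136.94, 136.94, 172.46, 180, 180, 180].

INTERFACE

Orientations are given as [roll, pitch, yaw] about the fixed x, y, z axes, in that order (R = Rz(yaw) Ry(pitch) Rx(roll)).
In Python, from plant import ctrl gives the robot as it stands.
- The arm moves only by the tool carry_out, never from a script. Its argument "increments" is a list of rows, each a list of 7 numbers: the turn, a rotation vector about the world's x, y, z in degrees, then the shift along the world's x, y, z in mm, then the closure, from 0 (fully open) to 1 (shut). In form: [[ax, ay, az, dx, dy, dz, grip], ...]. A call has 1 to 20 rows; each row is the pose to reach, as a shift and turn from the pose commanded when the call began; what a row does not reach only later rows make up. A row lasts 1/8 s, in which the tool goes at most 62.5 mm and 10.7 degrees, less where a joint would pass 70% of its speed; a pose out of reach is approached as far as the arm can. A call with a gripper value outside its range is refused whole. The fingers move at their own pace and stop on an object; the grip force is fixed at half the most. Time passes only in rows, so rows that repeat a pose let the fingers close. It gives the time, the measured TCP pose, the force and the opening at its end, in the units of the state.
- ctrl.get_obs(): the state, without advancing time (a new reading comes with each control period).
- ctrl.snapshot(name): name is "scene" or "side" or "wrist"; returns a dict with "pixels" (420x560x3 uint8, blue, green, red), "intrinsics" (3x3 intrinsics, pixels), "rvec" (rotation vector, rad) and "tvec" (3), from world to camera coordinates, as OpenCV has them; the wrist camera has in their place "hand_eye" (4x4, takes a point from camera to tool coordinates, whose origin is the TCP and whose axes are the tool frame's). Camera axes: x right, y down, z forward; pixel columns grow to the right and rows downward; lengths in m; the calibration is good to about 2 mm. A picture is of the moment at which its call begins: read the wrist's pose just before it. There is no depth.
- ctrl.close_job(): hands the job in, once; it reports no verdict.
Trained networks look in a picture, given as the dict that the camera call returned (one of the last four; its "shot" number tells which), for a name from the list of things; names that differ only in an ending like _2 or _b are one class to them, and where a whole thing is asked for, a point or a joint stands for the part that bears it (a point fixed in the world has none). Each returns a list of dicts, best first, with "confidence" (0 to 1); they miss things now and then, are a little off and sometimes report something else, mostly with a low value. They report only what shows in the picture. A call takes as long as a camera call.
- ctrl.search_frame(picture, label): "centre" ([x, y, z] in m, in world coordinates, good to about 4 mm: the middle of the surface that is visible of it).
- ctrl.outline_of(picture, label): "pixels" (420x560 bool, what is visible of it).
The state is a dict: "clock": time; "joint_pos": joint angles; "qvel": joint speeds; "tau": joint torques, N m; "tool_pos": TCP position; "orientation": TCP orientation; "force": force on the tool from outside, world axes, zero at the start; "moment": the same for the moment, N m; "opening": finger opening in m.
Only numpy, scipy, OpenCV 4.12 (cv2) and the standard library are available. Lean on these libraries where they do the work, as an engineer would, in place of code of your own. Each camera call takes 0.05 s, during which the arm holds its last target. There are 200 camera calls.

TASK

Take the hand-held meter from its cradle, lay it nose-down in the slanted rest and let go, then take it again in a grip that lets it point downwards and press its nose gently onto the round reference tile: centred, square to the tile's tilted face, the tile pushed about halfway down (never to its stop), held steady for about two seconds while it reads. Then lay it back nose-down in the slanted rest, nose against the stop, and let go. Leave the square tile and the loose things alone.

Things in the scene. Friction and masses are not known exactly. Their poses are not given: they have to be found in the camera images.
- meter: Black bar-shaped meter, 190 mm long, about 0.18 kg. Origin at mid length on its axis (mass centre 13 mm ahead of it); +x to the nose, +z to the side with the window. Body 34 mm wide (y), 30 mm thick (z), x = -95 (flat tail end) to +65 mm; then a steel nose cylinder, 24 mm diameter, to +95 mm, flat end. Starts loose in the white cradle, nose up by 20 degrees.
- meter_nose (a point): Centre of the meter's flat nose end, 95 mm from the meter's origin along +x; axes as the meter's.
- cradle: White fixed cradle, origin under its 190 x 85 x 10 mm base, x level towards the nose. Meter's centre starts 85 mm above it, on a 26 mm wide ramp, with a 34 mm wide stop behind the tail; at 33 to 57 mm ahead of the meter's centre is a saddle with side lips (55 mm wide over all, up to 3 mm above the meter's axis). Sides open elsewhere. Lift the meter out upwards.
- rest_channel: Slanted rest: fixed aluminium channel on a plywood base. x points down the channel, 50 degrees below level; z square out of its open side. Origin (115 mm above the table) is where the seated meter's origin lies, axes parallel. Floor at z = -15 mm, x = -3 to 101 mm; side walls x = 5 to 101, 43 mm apart, up to z = +5; end stop at x = 95, up to z = +11. Tail half stands free. Draw the nose back off the stop before lifting, or it drags.
- rest_stop (a point): Where the nose end touches the end stop of the rest, 95 mm down the channel from its origin; axes as rest_channel.
- round_face (a point): Centre of the white face of the round tile (56 mm diameter), moving with it; z points out of the face, 20 degrees from vertical. The tile stands 15 mm proud of a fixed grey block 76 mm square on a plywood foot 84 mm square; the face is about 78 mm above the table.
- round_tile (a joint): How far the round tile is pressed into its block, m: 0 free, 0.012 at its stop. A spring pushes back: about 1 N at first and 0.6 N more per mm.
- square_face (a point): Centre of the white face of the square tile (50 x 50 mm) on an identical block; not to be pressed.
- square_tile (a joint): How far the square tile is pressed, m.
- jar: Loose bystander: jar, 56 mm diameter, 90 mm high, origin at its underside.
- spool: Loose bystander: wooden spool, 44 mm diameter, 52 mm high, origin at its underside.
- brush: Loose bystander: brush 170 mm long lying on the table.

How it is judged (in metres and radians):
On the way, in this order (a step that is already met when the one before it is completed fails the run):
1. the meter lies nose-down in the slanted rest, let go (nose within 12 mm of the stop point, axis within 8 degrees) (distance between meter_nose and rest_stop below 0.012 m and angle between the x axis of meter and the x axis of rest_channel, either way round below 0.14 rad and contact force between the fingers and meter below 0.1 N and linear speed of meter below 0.02 m/s), for 0.2 s.
2. the nose is held on the round tile for 1.5 s: within 12 mm of its centre, square within 8 degrees, the tile pressed 3 to 10 mm, the meter still (distance between meter_nose and round_face below 0.012 m and angle between the x axis of meter and the z axis of round_face, either way round below 0.14 rad and value of joint round_tile between 0.003 and 0.01 m and linear speed of meter below 0.02 m/s), for 1.5 s.
At the end, for the whole second after the job is handed in: The meter lies still in the slanted rest, let go, its nose within 12 mm of the end-stop point and its axis within 8 degrees of the channel's; the round tile has sprung back (all of step 1 and value of joint round_tile below 0.001 m); the robot touches nothing.
It fails at once if the round tile is driven to its stop (value of joint round_tile above 0.0115 m).
It fails at once if the square tile is pressed (value of joint square_tile above 0.003 m).
It fails at once if a bystander is moved more than 30 mm (distance of any of jar, spool, brush from where it was at the start of the episode above 0.03 m).
It also fails if it takes over 64 s, if anything falls off the work surface, if the arm or the gripper's body presses on something with over 40 N, if the wrist force passes 120 N, or if a joint passes its speed limit or range.

## Working session

There is one attempt and no reset: what is moved stays moved. The work goes in short steps, Python scripts to look and compute and a tool call to move; the robot and the scene stay as the last step left them, time stands still between calls to the robot, and variables do not carry over. Pictures are saved under pics/ and viewed, about 8 in all and at most 12, crops included, and the job is handed in when it is done.

Besides the shell and the picture viewer there is one more tool, called after "Call:" by a JSON object that holds its "method" and its "body", one argument or row to a line. carry_out: Moves the arm, as the interface text tells. Its arguments: {"type":"object","properties":{"increments":{"type":"array"}},"required":["increments"]}

```bash
ls; mkdir -p pics
cat > h.py <<'E'
import numpy as np, cv2
from scipy.spatial.transform import Rotation as R
from plant import ctrl
def P(cam):
    s=ctrl.snapshot(cam); return s
def proj(s,X):
    X=np.atleast_2d(np.array(X,float))
    return cv2.projectPoints(X,np.array(s['rvec'],float),np.array(s['tvec'],float),np.array(s['intrinsics'],float),None)[0][:,0]
E
cat > a.py <<'E'
from h import *
o=ctrl.get_obs(); print(o)
for c in ['scene','side']:
    s=P(c); cv2.imwrite(f'pics/{c}0.png',s['pixels'])
    print(c,s['intrinsics'],s['rvec'],s['tvec'])
    for n in ['meter','meter_nose','cradle','rest_channel','round_face','round_tile','square_face','jar','spool','brush']:
        try: r=ctrl.search_frame(s,n); print(n,[(np.round(d['centre'],3).tolist(),round(d['confidence'],2)) for d in r[:3]])
        except Exception as e: print(n,e)
E
python3 a.py
```

```text
pics
{'clock': 0.0, 'joint_pos': array([-4.81799069e+01,  2.05924949e+01,  6.34474173e-01, -2.10304103e-02,
       -7.01365843e+01, -1.65080131e+01]), 'qvel': array([ 0.11880482, -0.02193307, -0.03809052,  0.0183409 , -0.06027938,
        0.06941851]), 'tau': array([ 6.81620240e-04, -5.82713270e+01,  2.93075609e+01,  6.99726373e+00,
        7.39057374e-03, -2.01829639e-04]), 'tool_pos': array([ 0.28837773, -0.60975477,  0.22561319]), 'orientation': array([-1.79992070e+02, -9.63234976e-02,  1.15304911e+02]), 'force': array([ 0.43945888, -0.39629762, -0.66034504]), 'moment': array([ 0.02158749, -0.00429131, -0.00919342]), 'opening': 0.08739287176134689}
scene [[450.33864857   0.         285.99435189]
 [  0.         450.33864857 202.79402971]
 [  0.           0.           1.        ]] [ 1.38393978  1.93747424 -1.03281596] [ 0.11546421 -0.22281843  1.40461957]
meter [([0.527, 0.302, 0.091], 0.63), ([0.687, 0.182, 0.035], 0.2)]
meter_nose [([0.526, 0.299, 0.093], 0.97)]
cradle [([0.528, 0.311, 0.01], 0.7)]
rest_channel [([0.5, 0.042, 0.075], 0.89)]
round_face [([0.638, -0.228, 0.078], 0.55)]
round_tile [([0.636, -0.236, 0.08], 0.6)]
square_face [([0.45, -0.243, 0.079], 0.45)]
jar [([0.774, 0.059, 0.062], 0.84)]
spool [([0.501, 0.043, 0.07], 0.72), ([0.683, 0.176, 0.038], 0.58)]
brush [([0.378, 0.031, 0.012], 0.71)]
side [[383.92957443   0.         278.91677306]
 [  0.         383.92957443 213.56767161]
 [  0.           0.           1.        ]] [ 0.64760254 -2.63858863  1.18259829] [0.51523444 0.21938089 0.8743377 ]
meter [([0.51, 0.312, 0.102], 0.97)]
meter_nose [([0.511, 0.31, 0.099], 0.58)]
cradle [([0.502, 0.348, 0.006], 0.79), ([0.514, 0.312, 0.102], 0.48)]
rest_channel []
round_face [([0.621, -0.233, 0.077], 0.71)]
round_tile []
square_face [([0.436, -0.241, 0.079], 0.72), ([0.514, 0.311, 0.106], 0.38)]
jar [([0.744, 0.069, 0.057], 0.82)]
spool [([0.669, 0.185, 0.048], 0.92)]
brush [([0.371, 0.014, 0.023], 0.82)]
```

View pics/scene0.png

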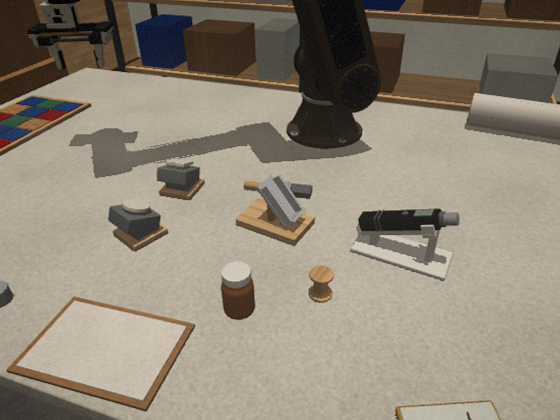

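View pics/side0.png

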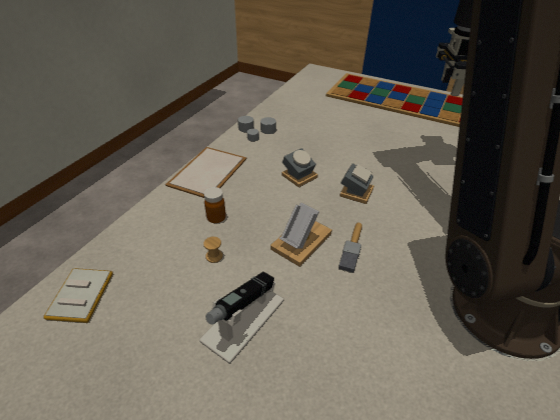

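The scene view shows the meter in its cradle with its nose to image right (+y), nose at about (455,218). The slanted rest is at (280,205) and the round tile at (135,210). The side view agrees. Next I fit object poses to the outlines.

```bash
cat > fit.py <<'E'
from h import *
from scipy.optimize import minimize
def box(x0,x1,y0,y1,z0,z1): return np.array([[x,y,z] for x in(x0,x1) for y in(y0,y1) for z in(z0,z1)])/1e3
t=np.linspace(0,2*np.pi,24,endpoint=False)
def cyl(r,h0,h1,ax):
    p=[]
    for h in(h0,h1):
        for a in t:
            c,s=r*np.cos(a),r*np.sin(a); p.append([h,c,s] if ax=='x' else [c,s,h])
    return np.array(p)/1e3
PARTS={'meter':[box(-95,65,-17,17,-15,15),cyl(12,65,95,'x')],
 'rest_channel':[box(-3,101,-24,24,-18,-15),box(5,101,-24.5,-21.5,-18,5),box(5,101,21.5,24.5,-18,5),box(95,101,-24.5,24.5,-18,11)],
 'round_tile':[cyl(28,-15,0,'z')]}
def ext(s):  # world->cam
    if 'hand_eye' in s and 'rvec' not in s:
        T=np.eye(4); T[:3,:3]=R.from_euler('xyz',s['o']['orientation'],degrees=True).as_matrix(); T[:3,3]=s['o']['tool_pos']
        C=np.linalg.inv(T@np.array(s['hand_eye'])); return C[:3,:3],C[:3,3]
    return cv2.Rodrigues(np.array(s['rvec'],float))[0],np.array(s['tvec'],float).ravel()
def pose(name,p):
    # p=[x,y,z,yaw deg]
    yaw=p[3]
    if name=='meter': r=R.from_euler('ZY',[yaw,p[4]],degrees=True)
    elif name=='rest_channel': r=R.from_euler('ZY',[yaw,50],degrees=True)
    else: r=R.from_euler('ZY',[yaw,20],degrees=True)  # normal leans toward yaw
    return r,np.array(p[:3])
SC=3
def render(s,name,p):
    r,o=pose(name,p); Rm,tv=ext(s); K=np.array(s['intrinsics'])
    m=np.zeros((420*SC,560*SC),np.uint8)
    for q in PARTS[name]:
        c=(r.apply(q)+o)@Rm.T+tv
        if c[:,2].min()<.02: continue
        uv=(c@K.T); uv=uv[:,:2]/uv[:,2:]
        cv2.fillConvexPoly(m,cv2.convexHull(np.round((uv+.5)*SC).astype(np.int32)),1)
    return cv2.resize(m.astype(np.float32),(560,420),interpolation=cv2.INTER_AREA)
def cost(s,m,name,p):
    r=render(s,name,p); return 1-np.minimum(r,m).sum()/max(np.maximum(r,m).sum(),1)
def fit(obs,name,p0,free,steps):
    p0=np.array(p0,float)
    def full(v): p=p0.copy(); p[free]=v; return p
    f=lambda v: sum(cost(s,m,name,full(v)) for s,m in obs)/len(obs)
    n=len(free); sim=np.vstack([p0[free]]+[p0[free]+np.eye(n)[i]*steps[i] for i in range(n)])
    res=minimize(f,p0[free],method='Nelder-Mead',options=dict(initial_simplex=sim,xatol=1e-4,fatol=1e-4,maxiter=250))
    return full(res.x),res.fun
def mask(s,n):
    r=ctrl.outline_of(s,n); return (np.array(r[0]['pixels'],np.float32),r[0]['confidence']) if r else (None,0)
E
cat > b.py <<'E'
from fit import *
import pickle
S={c:P(c) for c in['scene','side']}
out={}
M={}
for n in PARTS:
    M[n]=[]
    for c in S:
        m,cf=mask(S[c],n); print(n,c,cf,None if m is None else m.sum())
        if m is not None: M[n].append((S[c],m))
for n,inits,free,st in [('meter',[[.51,.305,.085,y,-20] for y in(70,100)],[0,1,3],[.02,.02,15]),
   ('rest_channel',[[.5,.04,.115,y] for y in(0,60,120)],[0,1,3],[.02,.02,20]),
   ('round_tile',[[.63,-.23,.078,y] for y in(0,90,180,270)],[0,1,3],[.01,.01,30])]:
    for i in inits:
        p,f=fit(M[n],n,i,free,st); print(n,np.round(p,4),round(f,3))
    for s,m in M[n]: print('   each',[round(float(cost(s,m,n,p)),3)],np.round(fit([(s,m)],n,p,free,[.01,.01,5])[0],3))
pickle.dump(M,open('M.pkl','wb'))
E
python3 b.py
```

```text
meter scene 0.8 1824.0
meter side 0.62 1364.0
rest_channel scene 0.79 1292.0
rest_channel side 0.91 1023.0
round_tile scene 0.9 287.0
round_tile side 0.55 212.0
meter [  0.5137   0.3003   0.085   81.8025 -20.    ] 0.148
meter [  0.5137   0.301    0.085   81.5503 -20.    ] 0.147
   each [0.157] [  0.509   0.303   0.085  81.684 -20.   ]
   each [0.138] [  0.516   0.3     0.085  82.404 -20.   ]
rest_channel [4.98200e-01 1.21000e-02 1.15000e-01 7.64965e+01] 0.095
rest_channel [4.97800e-01 1.27000e-02 1.15000e-01 7.69242e+01] 0.096
rest_channel [4.98200e-01 1.23000e-02 1.15000e-01 7.58288e+01] 0.098
   each [0.096] [4.9700e-01 1.3000e-02 1.1500e-01 7.5319e+01]
   each [0.1] [4.9900e-01 1.3000e-02 1.1500e-01 7.7077e+01]
round_tile [ 6.225000e-01 -2.436000e-01  7.800000e-02  1.879507e+02] 0.215
round_tile [ 6.235000e-01 -2.440000e-01  7.800000e-02  1.887252e+02] 0.212
round_tile [ 6.234000e-01 -2.445000e-01  7.800000e-02  1.913324e+02] 0.216
round_tile [ 6.30400e-01 -2.43400e-01  7.80000e-02  3.19373e+02] 0.397
   each [0.468] [ 6.20000e-01 -2.46000e-01  7.80000e-02  3.16588e+02]
   each [0.325] [ 6.32000e-01 -2.47000e-01  7.80000e-02  3.19722e+02]
```

Call:
{"method": "carry_out", "body": {
  "increments": [
    [0,0,57,250,330,140,0],
    [0,0,57,250,330,140,0],
    [0,0,57,250,330,140,0],
    [0,0,57,250,330,140,0],
    [0,0,57,250,330,140,0],
    [0,0,57,250,330,140,0],
    [0,0,57,250,330,140,0],
    [0,0,57,250,330,140,0],
    [0,0,57,250,330,140,0],
    [0,0,57,250,330,140,0]
  ]
}}

```text
clock: 2.75
tool_pos: [0.5378, -0.281, 0.3661]
orientation: [-180.0, -0.1, 172.2]
force: [-0.1, -0.1, -0.6]
opening: 0.0876
```

```bash
cat > w.py <<'E'
from fit import *
import sys,pickle,os
def shot(name):
    o=ctrl.get_obs(); s=P('wrist'); s=dict(s); s['o']=o
    L=pickle.load(open('kin.pkl','rb')) if os.path.exists('kin.pkl') else []
    L.append(o); pickle.dump(L,open('kin.pkl','wb'))
    cv2.imwrite(f'pics/{name}.png',s['pixels']); return s
E
python3 - <<'E'
from w import *
s=shot('w1'); print({k:s['o'][k] for k in('clock','tool_pos','orientation','joint_pos')},s['hand_eye'],s['intrinsics'])
for n in ['round_face','round_tile','square_face','rest_channel']:
    print(n,[(np.round(d['centre'],3).tolist(),round(d['confidence'],2)) for d in ctrl.search_frame(s,n)[:2]])
E
```

```text
{'clock': 2.75, 'tool_pos': array([ 0.5377622 , -0.28098462,  0.36611856]), 'orientation': array([-1.79999221e+02, -5.03859179e-02,  1.72241350e+02]), 'joint_pos': array([-9.15807966e+00,  1.09788226e+01,  5.37917235e+00,  2.01826659e-03,
       -8.44507016e+01,  1.39923426e+00])} [[ 9.99999000e-01  8.41440989e-04 -1.13650560e-03 -1.76002819e-04]
 [-5.16806419e-04  9.65567934e-01  2.60150531e-01 -6.85169956e-02]
 [ 1.31627468e-03 -2.60149683e-01  9.65567403e-01 -1.57429622e-01]
 [ 0.00000000e+00  0.00000000e+00  0.00000000e+00  1.00000000e+00]] [[311.04013472   0.         275.33436456]
 [  0.         311.04013472 210.63213194]
 [  0.           0.           1.        ]]
round_face [([0.624, -0.246, 0.08], 0.56), ([0.436, -0.248, 0.08], 0.34)]
round_tile [([0.628, -0.24, 0.082], 0.91)]
square_face [([0.434, -0.25, 0.078], 0.95)]
rest_channel []
```

View pics/w1.png

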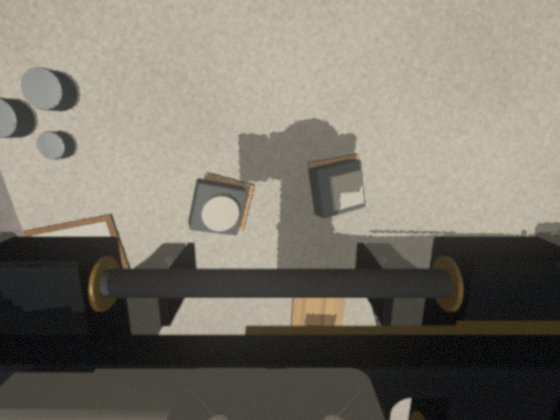

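Call:
{"method": "carry_out", "body": {
  "increments": [
    [0,0,0,-20,230,30,0],
    [0,0,0,-20,230,30,0],
    [0,0,0,-20,230,30,0],
    [0,0,0,-20,230,30,0],
    [0,0,0,-20,230,30,0],
    [0,0,0,-20,230,30,0]
  ]
}}

```text
clock: 3.75
tool_pos: [0.5185, -0.0503, 0.3966]
orientation: [-180.0, 0.0, 172.3]
force: [0.4, 0.6, -0.8]
opening: 0.0876
```

Run:
```python
from w import *
s=shot('w2'); print(s['o']['tool_pos'],s['o']['joint_pos'])
W=[]
for n,p0 in [('rest_channel',[.498,.0125,.115,76.5]),('meter',[.5137,.3,.085,82,-20]),('round_tile',[.6235,-.244,.078,188])]:
    m,cf=mask(s,n)
    if m is None: print(n,'none'); continue
    p,f=fit([(s,m)],n,p0,[0,1,3],[.01,.01,8]); print(n,cf,m.sum(),np.round(p,4),round(f,3))
```

```text
[ 0.51848552 -0.0503476   0.39660439] [ 1.60611066e+01  2.03743272e+00 -1.10186198e+00  4.22490332e-03
 -8.68569354e+01 -2.37220051e+01]
rest_channel 0.69 1542.0 [4.98900e-01 1.25000e-02 1.15000e-01 7.59727e+01] 0.129
meter 0.65 254.0 [ 5.08600e-01  3.01200e-01  8.50000e-02  8.68247e+01 -2.00000e+01] 0.879
round_tile 0.51 1744.0 [ 6.235e-01 -2.440e-01  7.800e-02  1.880e+02] 1.0
```

w1 shows the round tile's face at (220,212) and its foot corner edge running (207,174)-(254,186). The square tile is at (345,190). I'll re-view the round tile closer later. Now the camera goes over the meter.

Call:
{"method": "carry_out", "body": {
  "increments": [
    [0,0,0,-10,410,-10,0],
    [0,0,0,-10,410,-10,0],
    [0,0,0,-10,410,-10,0],
    [0,0,0,-10,410,-10,0],
    [0,0,0,-10,410,-10,0],
    [0,0,0,-10,410,-10,0],
    [0,0,0,-10,410,-10,0],
    [0,0,0,-10,410,-10,0],
    [0,0,0,-10,410,-10,0]
  ]
}}

```text
clock: 5.08
tool_pos: [0.5091, 0.3591, 0.3862]
orientation: [-179.9, -0.0, 172.3]
force: [1.1, -0.6, 1.1]
opening: 0.0876
```

Run:
```python
from w import *
s=shot('w3'); print(s['o']['tool_pos'],s['o']['joint_pos'])
n='meter'
m,cf=mask(s,n); 
for p0 in ([.5137,.3,.085,82,-20],[.51,.302,.085,79,-20]):
    p,f=fit([(s,m)],n,p0,[0,1,3],[.01,.01,5]); print(n,cf,m.sum(),np.round(p,4),round(f,3))
im=s['pixels'].copy()
r=(render(s,n,p)>.5).astype(np.uint8)
cv2.drawContours(im,cv2.findContours(r,0,1)[0],-1,(0,255,0),1)
cv2.drawContours(im,cv2.findContours((m>.5).astype(np.uint8),0,1)[0],-1,(0,0,255),1)
cv2.imwrite('pics/w3b.png',cv2.resize(im[40:260,180:400],None,fx=2.5,fy=2.5))
```

```text
[0.50906151 0.35907828 0.38619222] [ 5.31383839e+01  1.24722474e+01  9.75051276e+00  1.33385820e-02
 -8.73287210e+01 -6.08750332e+01]
meter 0.77 3144.0 [  0.5153   0.3028   0.085   82.2824 -20.    ] 0.043
meter 0.77 3144.0 [  0.5153   0.3031   0.085   82.2867 -20.    ] 0.042
```

View pics/w3b.png

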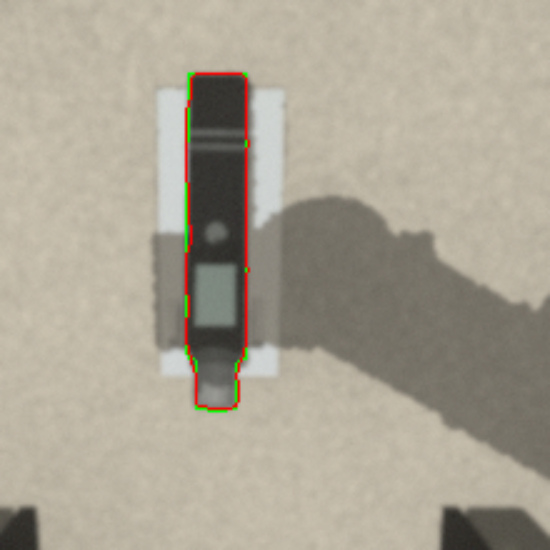

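The fit overlays the meter outline exactly: meter at (0.515, 0.303, 0.085), yaw 82.3°. Next I go to a tilted pregrasp, 35° towards the nose.

Call:
{"method": "carry_out", "body": {
  "increments": [
    [34.7,-4.7,0,-5,-140,-180,0],
    [34.7,-4.7,0,-5,-140,-228,0],
    [34.7,-4.7,0,-5,-140,-228,0],
    [34.7,-4.7,0,-5,-140,-228,0],
    [34.7,-4.7,0,-5,-140,-228,0],
    [34.7,-4.7,0,-5,-140,-228,0],
    [34.7,-4.7,0,-5,-140,-228,0],
    [34.7,-4.7,0,-5,-140,-228,0]
  ]
}}

```text
clock: 6.18
tool_pos: [0.5042, 0.2208, 0.1604]
orientation: [144.9, 0.2, 172.4]
force: [-0.1, -0.4, -0.5]
opening: 0.0877
```

```bash
cat > kin.py <<'E'
from h import *
import pickle
from scipy.optimize import least_squares
# model: generic; params a1,h,d,L2,a3,L4,L6, s=sign config
def fk(q,p):
    a1,h,d,L2,a3,L4,L6=p; q=np.array(q,float)
    A=R.from_euler('z',q[0],degrees=True)
    B=A*R.from_euler('y',q[1],degrees=True)
    C=B*R.from_euler('y',-q[2],degrees=True)
    D=C*R.from_euler('x',S4*q[3],degrees=True)
    E=D*R.from_euler('y',-q[4],degrees=True)
    F=E*R.from_euler('x',S6*q[5],degrees=True)
    pos=np.array([0,0,h])+A.apply([a1,d,0])+B.apply([0,0,L2])+C.apply([L4,0,a3])+E.apply([L6,0,0])
    # tool z = F x-axis ; tool x = F z axis up to sign (pointing down: x back)
    M=F.as_matrix(); Rt=np.column_stack([SX*M[:,2],-SX*M[:,1]*-1*-1 if False else np.cross(M[:,0],SX*M[:,2]),M[:,0]])
    return pos,R.from_matrix(Rt)
S4=1;S6=1;SX=1
E
python3 - <<'E'
from w import *
import kin
s=ctrl.get_obs(); L=pickle.load(open('kin.pkl','rb')); L.append(s); 
o0=dict(joint_pos=np.array([-48.18,20.5925,.6345,-.021,-70.1366,-16.508]),tool_pos=np.array([.28838,-.60975,.22561]),orientation=np.array([-179.99,-.096,115.305]))
if len(L)<5: L=[o0]+L
pickle.dump(L,open('kin.pkl','wb'))
print(s['tool_pos'],s['orientation'],s['joint_pos'])
from scipy.optimize import least_squares
for kin.S4 in(1,-1):
  for kin.S6 in(1,-1):
    for kin.SX in(1,-1):
      f=lambda p: np.concatenate([kin.fk(o['joint_pos'],p)[0]-o['tool_pos'] for o in L])
      r=least_squares(f,[.05,.3,-.19,.3,0,.3,.2])
      e=[np.degrees((kin.fk(o['joint_pos'],r.x)[1].inv()*R.from_euler('xyz',o['orientation'],degrees=True)).magnitude()) for o in L]
      print(kin.S4,kin.S6,kin.SX,np.round(r.x,4),r.cost,np.round(e,1))
E
```

```text
[0.50417933 0.2208002  0.16035251] [144.92070701   0.17409599 172.38733499] [ 18.66231156   9.2189132  -18.13170445 -40.179002   -52.8479582
  -4.05356319]
1 1 1 [ 0.1493 -0.6417 -0.1871  0.3308  0.2972  0.3308 -0.4207] 0.002317414752283301 [147.  177.2 132.6  58.3 127.5]
1 1 -1 [ 0.1493 -0.6417 -0.1871  0.3308  0.2972  0.3308 -0.4207] 0.002317414752283301 [ 33.    2.8  47.4 121.7  85.5]
1 -1 1 [ 0.1493 -0.6417 -0.1871  0.3308  0.2972  0.3308 -0.4207] 0.002317414752283301 [180.  180.  180.  180.  134.1]
1 -1 -1 [ 0.1493 -0.6417 -0.1871  0.3308  0.2972  0.3308 -0.4207] 0.002317414752283301 [ 0.   0.   0.   0.  80.4]
-1 1 1 [-0.2331  0.2688 -0.1863  0.655  -0.0665  0.695   0.413 ] 0.003076639738471293 [147.  177.2 132.6  58.2 171.9]
-1 1 -1 [-0.2331  0.2688 -0.1863  0.655  -0.0665  0.695   0.413 ] 0.003076639738471293 [ 33.    2.8  47.4 121.8   8.1]
-1 -1 1 [-0.2331  0.2688 -0.1863  0.655  -0.0665  0.695   0.413 ] 0.003076639738471293 [180. 180. 180. 180. 180.]
-1 -1 -1 [-0.2331  0.2688 -0.1863  0.655  -0.0665  0.695   0.413 ] 0.003076639738471293 [0. 0. 0. 0. 0.]
```

```bash
sed -i 's/a1,h,d,L2,a3,L4,L6=p/a1,h,d,L2,a3,L4,L6,dE=p/; s/E.apply(\[L6,0,0\])/E.apply([L6,dE,0])/; s/^S4=1;S6=1;SX=1/S4=-1;S6=-1;SX=-1/' kin.py
cat >> kin.py <<'E'
def calib():
    L=pickle.load(open('kin.pkl','rb'))
    f=lambda p: np.concatenate([np.concatenate([(fk(o['joint_pos'],p)[0]-o['tool_pos'])*1e3 for o in L]),(p-P0)*1.0])
    P0=np.array([0.,.3,-.1,.3,0,.35,.25,-.1])
    r=least_squares(f,P0); return r.x,f(r.x)[:-8]
E
python3 - <<'E'
import kin,numpy as np
p,e=kin.calib(); print(np.round(p,4),np.round(e,1))
E
```

```text
[-0.      0.1988 -0.      0.6016 -0.      0.4636  0.378  -0.1918] [-0. -0.  0. -0.  0. -0.  0.  0. -0. -0.  0.  0.  0. -0. -0.]
```

Call:
{"method": "carry_out", "body": {
  "increments": [
    [0,0,0,2,17,-25,0],
    [0,0,0,5,40,-58,0],
    [0,0,0,8,62,-92,0],
    [0,0,0,9,66,-99,0],
    [0,0,0,9,66,-99,0]
  ]
}}

```text
clock: 6.8
tool_pos: [0.5126, 0.2865, 0.0601]
orientation: [145.0, 0.0, 172.4]
force: [-0.2, -0.5, 0.6]
opening: 0.0874
```

The kinematic model fits exactly. I close the gripper.

Call:
{"method": "carry_out", "body": {
  "increments": [
    [0,0,0,0,1,0,1],
    [0,0,0,0,1,0,1],
    [0,0,0,0,1,0,1],
    [0,0,0,0,1,0,1],
    [0,0,0,0,1,0,1],
    [0,0,0,0,1,0,1],
    [0,0,0,0,1,0,1]
  ]
}}

```text
clock: 7.68
tool_pos: [0.5126, 0.2867, 0.0595]
orientation: [145.0, 0.0, 172.3]
force: [0.3, -0.9, 1.1]
opening: 0.0336
```

```bash
cat >> kin.py <<'E'
LO=np.array([-176.03,-82.01,-58.28,-173.87,-174.79,-173.66]);HI=np.array([176.03,121.73,71.71,95.51,-.11,173.66])
def ik(pos,Rt,p,q0):
    best=None
    for k in range(12):
        x0=np.clip(np.array(q0)+(0 if k==0 else np.random.default_rng(k).normal(0,30,6)),LO+1,HI-1)
        def f(q):
            P,r=fk(q,p); return np.concatenate([(P-pos)*1e3,np.degrees((r.inv()*Rt).as_rotvec())*3])
        r=least_squares(f,x0,bounds=(LO,HI)); e=np.abs(f(r.x)).max()
        if e<.1 and (best is None or np.abs(r.x-q0).max()<np.abs(best-q0).max()): best=r.x
        if k==0 and e<.1: return best
    return best
# meter pose -> tool pose for grip (alpha deg, xg m), sgn: tool x = sgn*meter y
def tool(mo,mR,al,xg,sgn):
    a=np.radians(al); t=mR.apply([np.sin(a),0,-np.cos(a)]); y=mR.apply([0,sgn,0])
    G=np.array(mo)+mR.apply([xg,0,0]); M=np.column_stack([y,np.cross(t,y),t])
    return G+.019*t,R.from_matrix(M)
E
python3 - <<'E'
from kin import *
p,_=calib(); o=ctrl.get_obs(); q=o['joint_pos']; print(o['opening'],o['force'],q)
mR=R.from_euler('ZY',[82.3,-20],degrees=True)
for s in(1,-1):
    T=tool([.5153,.303,.085],mR,15,-.028,s); print(s,T[0],T[1].as_euler('xyz',degrees=True))
sg=1 if abs(T[1].as_euler('xyz',degrees=True)[2]-172)>20 else -1
rR=R.from_euler('ZY',[76.2,50],degrees=True); ro=np.array([.4985,.0125,.115])
print('sgn',sg)
qc=q
for al,xg in[(15,-.028)]:
    for off in([-.06,0,.1],[-.06,0,.04],[-.01,0,.003],[0,0,0]):
        T=tool(ro+rR.apply(off),rR,al,xg,sg); qq=ik(*T,p,qc); print(off,T[0].round(4),T[1].as_euler('xyz',degrees=True).round(1),None if qq is None else qq.round(1))
        if qq is not None: qc=qq
for al in(55,70,90):
  for s in(1,-1):
    T=tool(ro,rR,al,-.06,s); qq=ik(*T,p,q); print('grip2',al,s,T[0].round(4),T[1].as_euler('xyz',degrees=True).round(1),None if qq is None else qq.round(1))
E
```

```text
0.033608514247981766 [ 0.34154358 -0.9408742   1.09532125] [ 23.93682681  18.9777349  -19.51511428 -47.10994045 -41.80925399
   1.80318663]
1 [0.51323481 0.28772554 0.05985955] [145.    0.  172.3]
-1 [0.51323481 0.28772554 0.05985955] [-145.     0.    -7.7]
sgn 1
[-0.06, 0, 0.1] [0.5007 0.0214 0.2311] [-145.     0.   166.2] [ 40.3  16.1 -22.2  19.9 -81.8 -62.3]
[-0.06, 0, 0.04] [ 0.4897 -0.0233  0.1926] [-145.     0.   166.2] [ 37.2  15.9 -28.8  22.  -75.  -62.4]
[-0.01, 0, 0.003] [ 0.4906 -0.0196  0.1305] [-145.     0.   166.2] [ 37.3  20.1 -32.6  22.9 -67.6 -65.7]
[0, 0, 0] [ 0.4916 -0.0156  0.1209] [-145.     0.   166.2] [ 37.6  21.  -32.8  23.  -66.6 -66.3]
grip2 55 1 [ 0.4897 -0.0233  0.142 ] [175.    0.  166.2] [ 16.6   7.  -27.4  -5.4 -53.1 -27.3]
grip2 55 -1 [ 0.4897 -0.0233  0.142 ] [-175.     0.   -13.8] [ 16.6   7.  -27.4  -5.4 -53.1 152.7]
grip2 70 1 [ 0.4909 -0.0186  0.1431] [160.    0.  166.2] [  4.1   8.  -21.8 -23.1 -56.   -5.5]
grip2 70 -1 [ 0.4909 -0.0186  0.1431] [-160.     0.   -13.8] None
grip2 90 1 [ 0.4922 -0.0131  0.1464] [140.    0.  166.2] [-13.9  14.  -15.9 -44.  -67.6  20.3]
grip2 90 -1 [ 0.4922 -0.0131  0.1464] [-140.     0.   -13.8] [ -13.9   14.   -15.9  -44.   -67.6 -159.7]
```

Grasped (opening 33.6 mm). I lift it out and compute the swing.

Call:
{"method": "carry_out", "body": {
  "increments": [
    [0,0,0,0,0,12,1],
    [0,0,0,0,0,35,1],
    [0,0,0,0,0,80,1],
    [0,0,0,0,0,130,1],
    [0,0,0,0,0,170,1],
    [0,0,0,0,0,220,1],
    [0,0,0,0,0,220,1],
    [0,0,0,0,0,220,1]
  ]
}}

```text
clock: 8.68
tool_pos: [0.5119, 0.2867, 0.2796]
orientation: [145.0, 0.0, 172.3]
force: [-0.2, -0.5, -1.8]
opening: 0.0337
```

```bash
cat > go.py <<'E'
from kin import *
def inc(T,o=None):
    o=o or ctrl.get_obs(); r=R.from_euler('xyz',o['orientation'],degrees=True)
    return np.degrees((T[1]*r.inv()).as_rotvec()).round(1),((T[0]-o['tool_pos'])*1e3).round(1)
rR=R.from_euler('ZY',[76.2,50],degrees=True); ro=np.array([.4985,.0125,.115])
E
python3 - <<'E'
from go import *
o=ctrl.get_obs(); print(o['tool_pos'],o['opening'],o['force'])
for off in([-.06,0,.1],[-.06,0,.03],[-.008,0,.003]):
    T=tool(ro+rR.apply(off),rR,15,-.028,1); print(off,T[0].round(4),*inc(T))
s=P('scene'); im=s['pixels']; cv2.imwrite('pics/s2.png',cv2.resize(im[80:330,200:520],None,fx=2.2,fy=2.2))
E
```

```text
[0.51186959 0.28669213 0.27963465] 0.03368667337946939 [-0.23990836 -0.48106186 -1.83644941]
[-0.06, 0, 0.1] [0.5007 0.0214 0.2311] [-68.8  13.1  -5.3] [ -11.2 -265.3  -48.5]
[-0.06, 0, 0.03] [ 0.4879 -0.0307  0.1861] [-68.8  13.1  -5.3] [ -24.  -317.4  -93.5]
[-0.008, 0, 0.003] [ 0.4909 -0.0183  0.1289] [-68.8  13.1  -5.3] [ -20.9 -305.  -150.7]
```

View pics/s2.png

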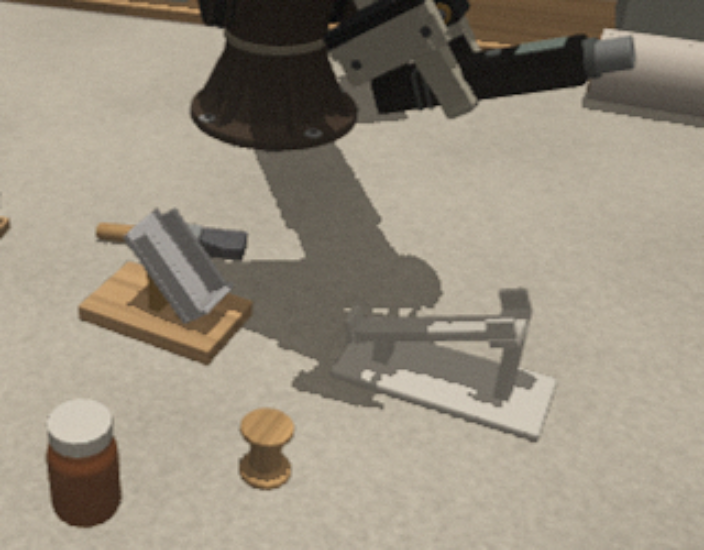

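The crop shows the meter held clear of the empty cradle, nose at (620,52), and the rest free at (185,270). I swing to the hover pose.

Call:
{"method": "carry_out", "body": {
  "increments": [
    [-68.8,13.1,-5.3,-5,-40,0,1],
    [-68.8,13.1,-5.3,-5,-80,0,1],
    [-68.8,13.1,-5.3,-11,-120,0,1],
    [-68.8,13.1,-5.3,-11,-160,0,1],
    [-68.8,13.1,-5.3,-11,-200,0,1],
    [-68.8,13.1,-5.3,-11,-240,0,1],
    [-68.8,13.1,-5.3,-11,-265,-20,1],
    [-68.8,13.1,-5.3,-11,-265,-48,1],
    [-68.8,13.1,-5.3,-11,-265,-48,1],
    [-68.8,13.1,-5.3,-11,-265,-48,1]
  ]
}}

```text
clock: 9.98
tool_pos: [0.502, 0.0221, 0.2321]
orientation: [-145.0, -0.0, 166.2]
force: [0.2, 0.4, -1.1]
opening: 0.0339
```

Run:
```python
from fit import *
from go import *
o=ctrl.get_obs(); print(o['tool_pos'],o['orientation'],o['joint_pos'].round(1),o['opening'])
Rt=R.from_euler('xyz',o['orientation'],degrees=True)
# predicted meter pose by grip
a=np.radians(15)
for off in([-.06,0,.1],[-.06,0,.03],[-.008,0,.003]):
    T=tool(ro+rR.apply(off),rR,15,-.028,1); print(off,*inc(T,o))
print('expected meter',(ro+rR.apply([-.06,0,.1])).round(4),'az76.2 pitch50')
obs=[]; 
for c in('scene','side'):
    s=P(c); m,cf=mask(s,'meter'); print(c,cf,m.sum() if m is not None else None)
    if m is not None:
        e=(ro+rR.apply([-.06,0,.1])).tolist()+[76.2,50]
        print('cost exp',cost(s,m,'meter',e)); obs.append((s,m))
p,f=fit(obs,'meter',e,[0,1,2,3,4],[.01,.01,.01,5,5]); print(p.round(4),f)
```

```text
[0.50199801 0.0220501  0.23210613] [-1.45014327e+02 -2.60297961e-02  1.66227639e+02] [ 40.3  16.2 -21.9  19.9 -82.  -62.2] 0.03393862618732788
[-0.06, 0, 0.1] [-0. -0. -0.] [-1.3 -0.7 -1. ]
[-0.06, 0, 0.03] [-0. -0. -0.] [-14.1 -52.7 -46. ]
[-0.008, 0, 0.003] [-0. -0. -0.] [ -11.1  -40.4 -103.2]
expected meter [0.5076 0.0494 0.2252] az76.2 pitch50
scene 0.62 989.0
cost exp 0.5749432
side 0.6 208.0
cost exp 1.0
[4.83200e-01 8.79000e-02 1.42300e-01 1.06390e+02 6.30544e+01] 0.7272939682006836
```

```bash
cat > ov.py <<'E'
from fit import *
def ov(name,items,cr):
    ims=[]
    for c in('scene','side'):
        s=P(c); im=s['pixels'].copy(); Rm,tv=ext(s); K=np.array(s['intrinsics']); x0,x1,y0,y1=cr[c]
        k=390/(x1-x0); im=cv2.resize(im[y0:y1,x0:x1],None,fx=k,fy=k,interpolation=cv2.INTER_CUBIC)
        for n,p,col in items:
            r,o=pose(n,p)
            for q in PARTS[n]:
                if len(q)==8: E=[(i,j) for i in range(8) for j in range(i) if bin(i^j).count('1')==1]
                else: E=[(i,(i+1)%24) for i in range(24)]+[(24+i,24+(i+1)%24) for i in range(24)]
                X=(r.apply(q)+o)@Rm.T+tv; uv=X@K.T; uv=(uv[:,:2]/uv[:,2:]-[x0,y0]+.5)*k
                for i,j in E: cv2.line(im,tuple(int(v) for v in uv[i]),tuple(int(v) for v in uv[j]),col,1)
        ims.append(im)
    h=max(i.shape[0] for i in ims); ims=[cv2.copyMakeBorder(i,0,h-i.shape[0],0,4,0) for i in ims]
    cv2.imwrite(f'pics/{name}.png',np.hstack(ims))
E
python3 - <<'E'
from ov import *
ov('o1',[('meter',[.509,.05,.226,76.2,50],(0,255,0)),('rest_channel',[.4985,.0125,.115,76.2],(0,0,255))],dict(scene=(200,340,100,260),side=(230,370,110,270)))
E
```

```text
(no output)
```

View pics/o1.png

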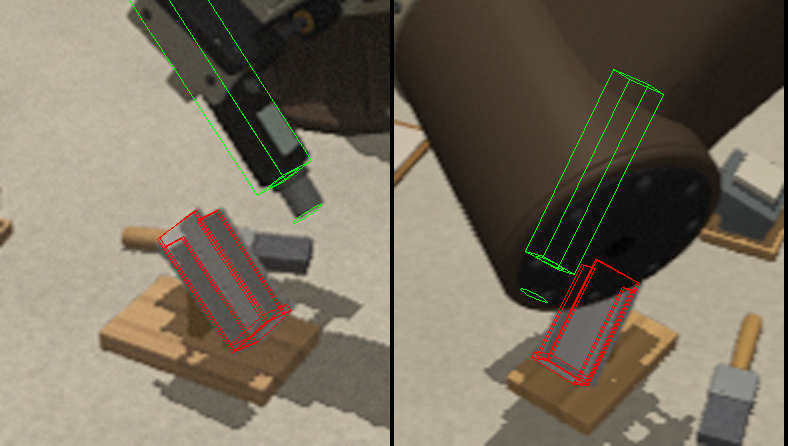

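The predicted meter and rest outlines match the picture to 1–2 px. I descend along the channel.

Call:
{"method": "carry_out", "body": {
  "increments": [
    [0,0,0,-14,-53,-46,1],
    [0,0,0,-14,-53,-46,1],
    [0,0,0,-14,-53,-46,1],
    [0,0,0,-17,-62,-60,1],
    [0,0,0,-18,-67,-67,1],
    [0,0,0,-16,-57,-79,1],
    [0,0,0,-13,-49,-91,1],
    [0,0,0,-12,-41,-101,1],
    [0,0,0,-12,-41,-101,1],
    [0,0,0,-12,-41,-101,1]
  ]
}}

```text
clock: 11.52
tool_pos: [0.4897, -0.0191, 0.1306]
orientation: [-145.0, -0.0, 166.2]
force: [-0.2, -1.2, -2.1]
opening: 0.0337
```

Run:
```python
from ov import *
from go import *
o=ctrl.get_obs(); print(o['tool_pos'],o['force'],o['moment'],o['opening'])
T=tool(ro+rR.apply([-.01,0,.004]),rR,15,-.028,1); print(inc(T,o))
ov('o2',[('meter',(ro+rR.apply([-.01,0,.004])).tolist()+[76.2,50],(0,255,0)),('rest_channel',[.4985,.0125,.115,76.2],(0,0,255))],dict(scene=(220,330,140,260),side=(240,350,170,290)))
```

```text
[ 0.48965316 -0.01905622  0.13061749] [-0.20816291 -1.15483537 -2.11233132] [ 2.20765853 -0.43370713 -0.03704334] 0.03367015383870635
(array([-0., -0., -0.]), array([1.2, 0.2, 0.5]))
```

View pics/o2.png

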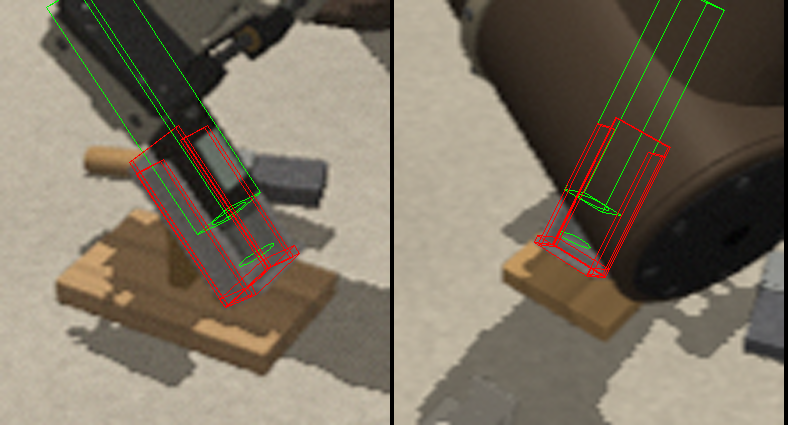

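The meter is between the channel walls with no contact force. I ease it down and release.

Call:
{"method": "carry_out", "body": {
  "increments": [
    [0,0,0,1,1.5,-3,1],
    [0,0,0,1,1.5,-5,1],
    [0,0,0,1,1.5,-5,1],
    [0,0,0,1,1.5,-5,0.4],
    [0,0,0,1,1.5,-5,0],
    [0,0,0,1,1.5,-5,0],
    [0,0,0,1,1.5,-5,0],
    [0,0,0,1,1.5,-5,0]
  ]
}}

```text
clock: 12.62
tool_pos: [0.4906, -0.0177, 0.1256]
orientation: [-145.0, -0.0, 166.2]
force: [-0.4, -0.8, -0.6]
opening: 0.0783
```

Call:
{"method": "carry_out", "body": {
  "increments": [
    [0,0,0,4,17,25,0],
    [0,0,0,9,39,57,0],
    [0,0,0,14,56,82,0],
    [0,0,0,19,78,115,0],
    [34,-8.3,0,15,95,170,0],
    [34,-8.3,0,15,95,220,0],
    [34,-8.3,0,15,95,250,0],
    [34,-8.3,0,15,95,250,0],
    [34,-8.3,0,15,95,250,0],
    [34,-8.3,0,15,95,250,0]
  ]
}}

```text
clock: 13.88
tool_pos: [0.5052, 0.0773, 0.3738]
orientation: [-179.8, -0.2, 166.3]
force: [0.7, -0.3, 0.2]
opening: 0.0876
```

```bash
cat > seat.py <<'E'
from w import *
import sys
s=shot(sys.argv[1]); print(s['o']['tool_pos'],s['o']['orientation'])
for n,p0,fr,st in [('meter',[.4985,.0125,.115,76.2,50],[0,1,3],[.005,.005,3]),('rest_channel',[.4985,.0125,.115,76.2],[0,1,3],[.005,.005,3])]:
    m,cf=mask(s,n)
    if m is None: print(n,'none'); continue
    p,f=fit([(s,m)],n,p0,fr,st); print(n,cf,m.sum(),np.round(p,4),round(f,3),'cost0',cost(s,m,n,p0))
    if n=='meter':
        p,f=fit([(s,m)],n,p0,[0,1,2,3,4],[.005,.005,.005,3,3]); print('  free',np.round(p,4),round(f,3))
E
python3 seat.py w4
```

```text
[0.50515275 0.0773358  0.37381583] [-179.80801472   -0.22410786  166.2634585 ]
meter 0.62 3218.0 [4.98900e-01 1.67000e-02 1.15000e-01 7.68457e+01 5.00000e+01] 0.041 cost0 0.085449636
  free [4.99000e-01 1.60000e-02 1.11100e-01 7.67558e+01 5.08050e+01] 0.033
rest_channel 0.58 955.0 [5.00000e-01 1.53000e-02 1.15000e-01 7.64382e+01] 0.691 cost0 0.7130778
```

View pics/w4.png

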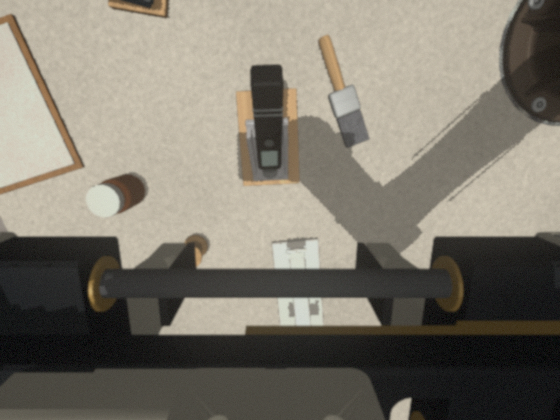

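The wrist view shows the meter lying in the channel, nose down at (268,165), and the fit agrees. I go on to look at the round tile from near.

Call:
{"method": "carry_out", "body": {
  "increments": [
    [0,0,0,135,-252,-90,0],
    [0,0,0,135,-252,-90,0],
    [0,0,0,135,-252,-90,0],
    [0,0,0,135,-252,-90,0],
    [0,0,0,135,-252,-90,0],
    [0,0,0,135,-252,-90,0],
    [0,0,0,135,-252,-90,0],
    [0,0,0,135,-252,-90,0]
  ]
}}

```text
clock: 15.02
tool_pos: [0.6407, -0.1736, 0.286]
orientation: [180.0, -0.0, 166.3]
force: [0.2, -0.5, 0.8]
opening: 0.0876
```

Run:
```python
from w import *
s=shot('w5'); print(s['o']['tool_pos'],s['o']['orientation'])
pickle.dump(s,open('w5.pkl','wb'))
print([(np.round(d['centre'],4).tolist(),round(d['confidence'],2)) for d in ctrl.search_frame(s,'round_face')[:2]])
m,cf=mask(s,'round_tile'); print(cf,m.sum(),np.argwhere(m>0).mean(0))
M=pickle.load(open('M.pkl','rb'))['round_tile']
for k,ob in (('wrist',[(s,m)]),('all',M+[(s,m)])):
  for y in range(0,360,45):
    p,f=fit(ob,'round_tile',[.6235,-.244,.078,y],[0,1,3],[.005,.005,10]); print(k,y,np.round(p,4),round(f,4))
c=np.argwhere(m>0).mean(0).astype(int); y0=max(c[0]-90,0); x0=max(c[1]-110,0)
print(x0,y0); cv2.imwrite('pics/w5b.png',cv2.resize(s['pixels'][y0:y0+180,x0:x0+220],None,fx=3.5,fy=3.3))
```

```text
[ 0.64070416 -0.17358965  0.28603325] [ 1.79993445e+02 -4.32646563e-02  1.66335005e+02]
[([0.6242, -0.2453, 0.0819], 0.96)]
0.89 1888.0 [130.08686441 272.89989407]
wrist 0 [  0.6307  -0.2374   0.078  -12.8442] 0.0604
wrist 45 [ 0.6316 -0.2362  0.078  24.2252] 0.0585
wrist 90 [ 6.28100e-01 -2.34100e-01  7.80000e-02  9.27835e+01] 0.0576
wrist 135 [ 6.268000e-01 -2.349000e-01  7.800000e-02  1.281166e+02] 0.0614
wrist 180 [ 6.262000e-01 -2.370000e-01  7.800000e-02  1.857179e+02] 0.0598
wrist 225 [ 6.272000e-01 -2.389000e-01  7.800000e-02  2.334109e+02] 0.0582
wrist 270 [ 6.281000e-01 -2.398000e-01  7.800000e-02  2.517411e+02] 0.0581
wrist 315 [ 6.299000e-01 -2.391000e-01  7.800000e-02  2.978082e+02] 0.0599
all 0 [ 0.631  -0.2381  0.078  -8.5444] 0.2948
all 45 [ 0.6309 -0.2355  0.078  50.2418] 0.2745
all 90 [ 6.254000e-01 -2.373000e-01  7.800000e-02  1.658731e+02] 0.2085
all 135 [ 6.256000e-01 -2.381000e-01  7.800000e-02  1.653433e+02] 0.2092
all 180 [ 6.255000e-01 -2.392000e-01  7.800000e-02  1.831448e+02] 0.2118
all 225 [ 6.257000e-01 -2.408000e-01  7.800000e-02  2.160547e+02] 0.2229
all 270 [ 6.268000e-01 -2.410000e-01  7.800000e-02  2.340942e+02] 0.2331
all 315 [ 6.302000e-01 -2.398000e-01  7.800000e-02  2.877377e+02] 0.292
162 40
```

View pics/w5b.png

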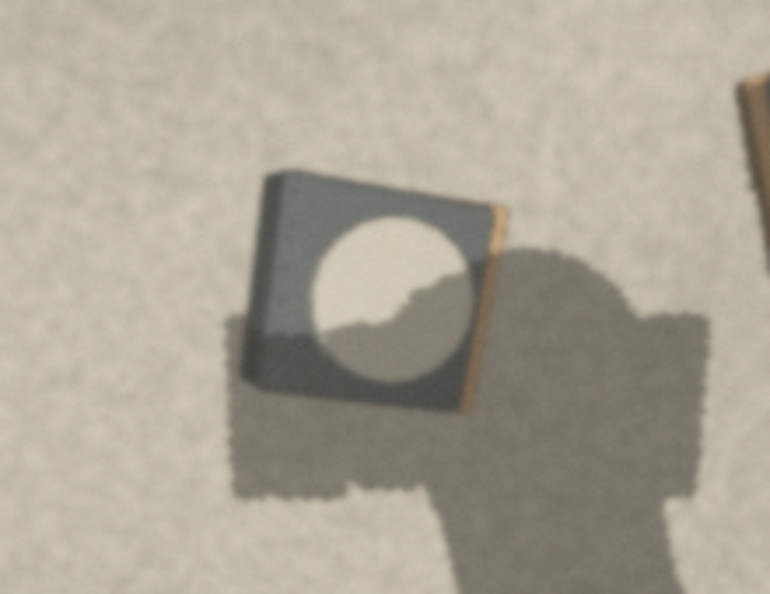

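The crop shows the block leaning to image right: the back face is visible at left (265,280), the foot edge on the right runs (507,208)-(468,412), and the face centre is at (392,299). I compute normal azimuth and centre from that.

Run:
```python
from w import *
s=pickle.load(open('w5.pkl','rb')); Rm,tv=ext(s); K=np.array(s['intrinsics']); C=-Rm.T@tv
def bp(uc,vc,z):
    d=Rm.T@np.linalg.solve(K,[162+uc/3.5-.5+.0,40+vc/3.3-.5,1]); return C+d*(z-C[2])/d[2]
a,b=bp(507,208,.012),bp(468,412,.012); print('foot edge',a,b,np.linalg.norm(a-b)); d=b-a; print('az edge',np.degrees(np.arctan2(d[1],d[0])))
print('face ctr',bp(392,299,.078),'edges',np.linalg.norm(bp(311,299,.078)-bp(474,299,.078)),np.linalg.norm(bp(392,216,.078)-bp(392,383,.078)))
M=pickle.load(open('M.pkl','rb'))['round_tile']
ms=[]
for c in('scene','side'):
    q=P(c); m,_=mask(q,'round_tile'); m2,_=mask(q,'round_face'); print(c,m.sum(),np.argwhere(m>0).mean(0), [(np.round(d['centre'],4)) for d in ctrl.search_frame(q,'round_face')[:1]])
    print(' single fit',fit([(q,m)],'round_tile',[.6245,-.241,.078,157],[0,1],[.005,.005])[0].round(4), proj(q,[[.6245,-.241,.078]]), )
    cv2.imwrite('pics/x.png',q['pixels']); ms.append(q['pixels'])
a=cv2.resize(ms[0][180:250,90:180],None,fx=4.3,fy=4.3); b=cv2.resize(ms[1][130:200,270:360],None,fx=4.3,fy=4.3)
cv2.imwrite('pics/rt.png',np.hstack([a,b]))
```

```text
foot edge [ 0.5780652  -0.26050678  0.012     ] [ 0.61004163 -0.18506327  0.012     ] 0.08194031924048507
az edge 67.0305331889687
face ctr [ 0.62776404 -0.2371649   0.078     ] edges 0.05297541623084835 0.05576743725723307
scene 306.0 [205.55555556 134.77777778] [array([ 0.6383, -0.2261,  0.0784])]
 single fit [ 6.183e-01 -2.420e-01  7.800e-02  1.570e+02] [[133.9399987  203.45477983]]
side 199.0 [157.39698492 300.64824121] [array([ 0.6243, -0.2299,  0.0776])]
 single fit [ 6.290e-01 -2.427e-01  7.800e-02  1.570e+02] [[301.87747925 156.26966902]]
```

View pics/rt.png

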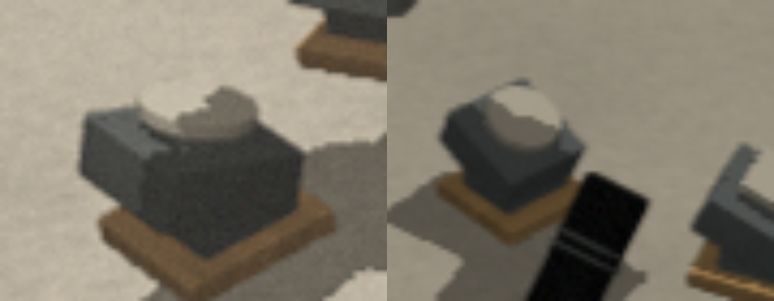

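The views agree: normal azimuth 157°, face centre about (0.6275, -0.2375, 0.078). I plan the second grip and the press by IK.

```bash
cat >> go.py <<'E'
seat_o=np.array([.499,.0158,.1142]); seat_R=R.from_euler('ZY',[76.6,50],degrees=True)
n=R.from_euler('ZY',[157,20],degrees=True).apply([0,0,1]); fc=np.array([.6275,-.2375,.078])
def press(phi,dep):  # meter pose; dep = nose depth below free face (m)
    x=-n; r0=R.from_matrix(np.column_stack([x,np.cross([0,0,1.],x)/np.linalg.norm(np.cross([0,0,1.],x)),np.cross(x,np.cross([0,0,1.],x)/np.linalg.norm(np.cross([0,0,1.],x)))]))
    mR=r0*R.from_euler('x',phi,degrees=True); nose=fc-n*dep
    return nose-.095*x,mR
E
python3 - <<'E'
from go import *
p,_=calib(); o=ctrl.get_obs(); q=o['joint_pos']; print(q.round(1))
T=tool(seat_o,seat_R,70,-.06,1); t=T[1].apply([0,0,1]); print('t',t.round(3))
for back in(.15,.06,0):
    Tb=(T[0]-back*t,T[1]); qq=ik(*Tb,p,q); print('g2',back,Tb[0].round(4),*inc(Tb),qq.round(1))
qg=qq
for phi in range(0,360,30):
    mo,mR=press(phi,.006); Tp=tool(mo,mR,70,-.06,1); qq=ik(*Tp,p,qg); 
    print(phi,Tp[0].round(3),'t',Tp[1].apply([0,0,1]).round(2),np.degrees((Tp[1]*T[1].inv()).magnitude()).round(0),None if qq is None else qq.round(0))
E
```

```text
[  1.5  17.9   4.5  -0.  -76.7 -15.3]
t [ 0.079  0.333 -0.94 ]
g2 0.15 [ 0.4797 -0.0653  0.2833] [19.4 -4.8  0.3] [-160.9  109.3   -2.4] [ -1.4   1.4 -10.6 -20.3 -74.6  -7.1]
g2 0.06 [ 0.4868 -0.0354  0.1987] [19.4 -4.8  0.3] [-153.7  139.3  -86.9] [  2.2   4.8 -18.  -21.6 -63.4  -6.4]
g2 0 [ 0.4916 -0.0154  0.1423] [19.4 -4.8  0.3] [-149.   159.2 -143.3] [  4.4   8.1 -21.8 -23.1 -56.   -5.4]
0 [ 0.581 -0.218  0.199] t [-0.  0. -1.] 101.0 [  -3.   16.   -9.   -0.  -65. -110.]
30 [ 0.583 -0.215  0.199] t [ 0.11  0.14 -0.98] 127.0 [  -8.   15.   -7.  -10.  -63. -129.]
60 [ 0.586 -0.214  0.2  ] t [ 0.26  0.21 -0.94] 155.0 [ -12.   13.  -10.  -18.  -57. -149.]
90 [ 0.589 -0.214  0.201] t [ 0.43  0.19 -0.88] 178.0 [ -14.    9.  -15.  -24.  -46. -172.]
120 [ 0.591 -0.216  0.202] t [ 0.56  0.08 -0.82] 150.0 [-10.   4. -25. -21. -30. 156.]
150 [ 0.592 -0.219  0.203] t [ 0.62 -0.08 -0.78] 123.0 None
180 [ 0.592 -0.222  0.203] t [ 0.59 -0.25 -0.77] 97.0 None
210 [ 0.59  -0.225  0.203] t [ 0.49 -0.39 -0.78] 73.0 None
240 [ 0.587 -0.226  0.202] t [ 0.33 -0.46 -0.82] 54.0 [  3.   5. -51.  66. -32. -56.]
270 [ 0.584 -0.226  0.201] t [ 0.16 -0.44 -0.88] 47.0 [ 10.  10. -38.  41. -45. -66.]
300 [ 0.581 -0.224  0.2  ] t [ 0.03 -0.34 -0.94] 56.0 [  8.  13. -25.  24. -55. -79.]
330 [ 0.58  -0.221  0.199] t [-0.03 -0.17 -0.98] 77.0 [  3.  16. -15.  11. -62. -94.]
```

Call:
{"method": "carry_out", "body": {
  "increments": [
    [19.4,-4.8,0.3,-161,109,20,0],
    [19.4,-4.8,0.3,-161,109,20,0],
    [19.4,-4.8,0.3,-161,109,20,0],
    [19.4,-4.8,0.3,-161,109,-2,0],
    [19.4,-4.8,0.3,-161,109,-2,0],
    [19.4,-4.8,0.3,-154,139,-87,0],
    [19.4,-4.8,0.3,-154,139,-87,0],
    [19.4,-4.8,0.3,-151,151,-121,0],
    [19.4,-4.8,0.3,-149,159,-143,0],
    [19.4,-4.8,0.3,-149,159,-143,0],
    [19.4,-4.8,0.3,-149,159,-143,0]
  ]
}}

```text
clock: 16.95
tool_pos: [0.4926, -0.016, 0.1434]
orientation: [160.0, 0.1, 166.6]
force: [0.2, -0.0, -0.0]
opening: 0.0874
```

Run:
```python
from go import *
o=ctrl.get_obs(); T=tool(seat_o,seat_R,70,-.06,1); print(inc(T,o),o['force'],o['opening'])
```

```text
(array([0. , 0.1, 0. ]), array([-1.1,  0.7, -1.1])) [ 0.19154561 -0.01605503 -0.04518889] 0.0873956208672751
```

Call:
{"method": "carry_out", "body": {
  "increments": [
    [0,0,0,-1,0.5,-1,1],
    [0,0,0,-1,0.5,-1,1],
    [0,0,0,-1,0.5,-1,1],
    [0,0,0,-1,0.5,-1,1],
    [0,0,0,-1,0.5,-1,1],
    [0,0,0,-1,0.5,-1,1],
    [0,0,0,-1,0.5,-1,1],
    [0,0,0,-1,0.5,-1,1]
  ]
}}

```text
clock: 17.95
tool_pos: [0.4907, -0.0151, 0.1416]
orientation: [160.0, 0.0, 166.6]
force: [0.6, -0.4, 1.0]
opening: 0.0343
```

Run:
```python
from go import *
o=ctrl.get_obs(); print(o['tool_pos'],o['force'],o['opening'])
```

```text
[ 0.49068738 -0.01511313  0.14162976] [ 0.55392952 -0.40886996  0.99427181] 0.03425274793973843
```

Gripped at 34.3 mm. I draw it back up the channel, then lift.

Call:
{"method": "carry_out", "body": {
  "increments": [
    [0,0,0,-1,-6,8,1],
    [0,0,0,-3,-12,15,1],
    [0,0,0,-6,-25,32,1],
    [0,0,0,-8,-34,52,1],
    [0,0,0,-8,-40,90,1],
    [0,0,0,-5,-40,140,1],
    [0,0,0,0,-40,190,1],
    [0,0,0,0,-40,190,1],
    [0,0,0,0,-40,190,1]
  ]
}}

```text
clock: 19.08
tool_pos: [0.4899, -0.0554, 0.3313]
orientation: [160.0, 0.0, 166.5]
force: [-0.4, -1.6, -1.9]
opening: 0.0342
```

Run:
```python
from go import *
from fit import mask,fit,cost,ext
import fit as F
o=ctrl.get_obs(); print(o['tool_pos'],o['force'],o['opening'])
Rt=R.from_euler('xyz',o['orientation'],degrees=True)
# predicted meter from grip
T=tool(seat_o,seat_R,70,-.06,1); rel=T[1].inv()*seat_R
mR=Rt*rel; mo=o['tool_pos']-Rt.apply(T[1].inv().apply(T[0]-seat_o))
e=mR.as_euler('ZYX',degrees=True); print(mo.round(4),e.round(1))
p0=mo.tolist()+[e[0],e[1]]
obs=[]
for c in('scene','side'):
    s=P(c); m,cf=mask(s,'meter')
    if m is None: print(c,None);continue
    r=F.render(s,'meter',p0); print(c,cf,m.sum(),'mask inside render',(r*m).sum()/m.sum()); 
mo2,mR2=press(0,-.04); Tp=tool(mo2,mR2,70,-.06,1); print('hover',Tp[0].round(4),Tp[1].as_euler('xyz',degrees=True).round(1),*inc(Tp,o))
```

```text
[ 0.48994589 -0.05541444  0.33132136] [-0.37184336 -1.64033859 -1.87165846] 0.0342094892618172
[ 0.4974 -0.0242  0.3032] [76.5 50.  -0. ]
scene 0.93 1754.0 mask inside render 0.9881541
side 0.55 1391.0 mask inside render 0.9913731
hover [ 0.5661 -0.2114  0.2422] [180.   0.  67.] [-10.2  20.3 -98.4] [  76.2 -156.   -89.1]
```

Call:
{"method": "carry_out", "body": {
  "increments": [
    [-10.2,20.3,-98.4,10,-20,0,1],
    [-10.2,20.3,-98.4,20,-40,0,1],
    [-10.2,20.3,-98.4,30,-60,0,1],
    [-10.2,20.3,-98.4,40,-80,0,1],
    [-10.2,20.3,-98.4,50,-100,0,1],
    [-10.2,20.3,-98.4,60,-120,0,1],
    [-10.2,20.3,-98.4,70,-140,0,1],
    [-10.2,20.3,-98.4,76,-156,0,1],
    [-10.2,20.3,-98.4,76,-156,-30,1],
    [-10.2,20.3,-98.4,76,-156,-60,1],
    [-10.2,20.3,-98.4,76,-156,-80,1],
    [-10.2,20.3,-98.4,76,-156,-89,1],
    [-10.2,20.3,-98.4,76,-156,-89,1],
    [-10.2,20.3,-98.4,76,-156,-89,1],
    [-10.2,20.3,-98.4,76,-156,-89,1]
  ]
}}

```text
clock: 21.15
tool_pos: [0.567, -0.2113, 0.2435]
orientation: [179.9, -0.0, 67.0]
force: [-0.7, 0.0, -1.7]
opening: 0.0339
```

Run:
```python
from go import *
from ov import *
o=ctrl.get_obs(); print(o['tool_pos'],o['orientation'],o['force'],o['opening'])
mo2,mR2=press(0,-.04); Tp=tool(mo2,mR2,70,-.06,1); print(*inc(Tp,o))
e=mR2.as_euler('ZYX',degrees=True); print(mo2,e)
p0=mo2.tolist()+[e[0],e[1]]
for c in('scene','side'):
    s=P(c); m,cf=mask(s,'meter')
    if m is None: print(c,None);continue
    r=render(s,'meter',p0); print(c,cf,m.sum(),'inside',(r*m).sum()/m.sum())
ov('o3',[('meter',p0,(0,255,0)),('round_tile',fc.tolist()+[157],(0,0,255))],dict(scene=(80,200,110,250),side=(250,370,60,200)))
```

```text
[ 0.56696383 -0.21127189  0.24353149] [ 1.79909916e+02 -3.65365422e-02  6.70409408e+01] [-0.69434696  0.04326884 -1.65957899] 0.033852560690093285
[ 0.   0.1 -0. ] [-0.9 -0.2 -1.3]
[ 0.58499779 -0.21945888  0.2048585 ] [-2.30000000e+01  7.00000000e+01  3.18055468e-15]
scene 0.96 1525.0 inside 0.99715847
side 0.56 603.0 inside 0.99502486
```

View pics/o3.png

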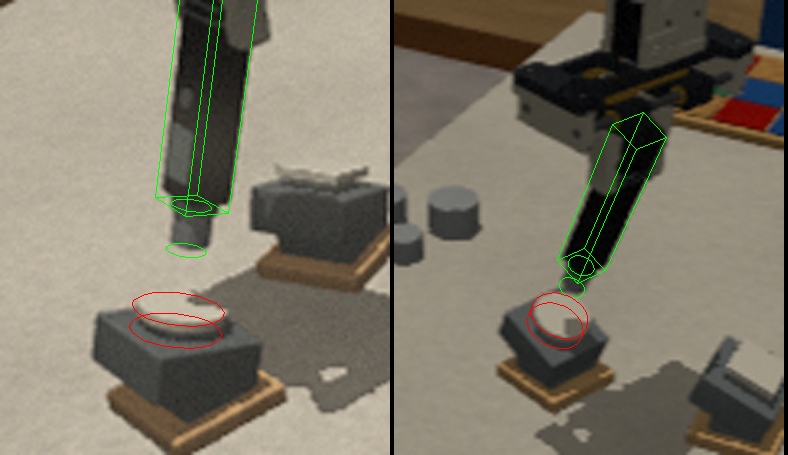

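The overlay shows the nose in line with the tile and its axis square to it, with the tile 1–2 px from its prediction. I approach along the normal.

Call:
{"method": "carry_out", "body": {
  "increments": [
    [0,0,0,3,-1,-10,1],
    [0,0,0,6,-2,-20,1],
    [0,0,0,8,-3,-28,1],
    [0,0,0,10,-3.5,-34,1],
    [0,0,0,10,-3.5,-34,1],
    [0,0,0,10,-3.5,-34,1],
    [0,0,0,10,-3.5,-34,1]
  ]
}}

```text
clock: 22.32
tool_pos: [0.5767, -0.2147, 0.209]
orientation: [180.0, -0.0, 67.0]
force: [0.6, -1.1, -1.9]
opening: 0.0341
```

```bash
cat > pr.py <<'E'
from go import *
o=ctrl.get_obs(); print(o['tool_pos'],'f.n',o['force']@n,'nose depth est mm',end=' ')
Rt=R.from_euler('xyz',o['orientation'],degrees=True); mo,mR=press(0,0); T=tool(mo,mR,70,-.06,1)
print(((T[0]-o['tool_pos'])*1e3)@n, 'lateral', (((T[0]-o['tool_pos'])*1e3)-((T[0]-o['tool_pos'])*1e3)@n*n).round(1),'rot',np.degrees((T[1]*Rt.inv()).as_rotvec()).round(2),o['opening'])
E
python3 pr.py
```

```text
[ 0.57674592 -0.21470731  0.20900178] f.n -2.110281322822841 nose depth est mm -4.980505373514645 lateral [ 0.4 -1.4  0.3] rot [-0.    0.05 -0.04] 0.03409142523816523
```

Call:
{"method": "carry_out", "body": {
  "increments": [
    [0,0,0,1,-0.4,-3,1],
    [0,0,0,2,-0.8,-5.5,1],
    [0,0,0,2.5,-1.1,-7.5,1],
    [0,0,0,2.5,-1.1,-7.5,1],
    [0,0,0,2.5,-1.1,-7.5,1]
  ]
}}

```text
clock: 22.95
tool_pos: [0.5791, -0.2158, 0.2012]
orientation: [180.0, -0.0, 67.0]
force: [0.1, 0.6, -0.2]
opening: 0.0341
```

```bash
python3 pr.py
```

```text
[ 0.57914658 -0.21576528  0.20119107] f.n -0.11834927606491359 nose depth est mm 3.256357164556163 lateral [ 0.6 -1.5  0.4] rot [-0.01  0.02 -0.04] 0.034057962689417055
```

Call:
{"method": "carry_out", "body": {
  "increments": [
    [0,0,0,0.5,-0.2,-1.5,1],
    [0,0,0,1,-0.4,-2.8,1],
    [0,0,0,1,-0.4,-2.8,1],
    [0,0,0,1,-0.4,-2.8,1]
  ]
}}

```text
clock: 23.45
tool_pos: [0.5801, -0.2162, 0.1984]
orientation: [180.0, -0.0, 67.0]
force: [-1.2, 1.2, 2.2]
opening: 0.0342
```

```bash
python3 pr.py
python3 - <<'E'
from go import *
f=[]
for i in range(6):
    ctrl.snapshot('scene'); f.append(ctrl.get_obs()['force']@n)
print(np.round(f,2),np.mean(f))
E
```

```text
[ 0.58014723 -0.21619478  0.19842667] f.n 2.5863723272525507 nose depth est mm 6.226471461952925 lateral [ 0.5 -1.4  0.4] rot [-0.01  0.02 -0.04] 0.03417567805367022
[2.33 1.26 1.96 1.3  1.41 2.12] 1.7307645795822462
```

Contact force is about 3.5 N, so depth is about 4 mm. I go 1.5 mm further and hold.

Call:
{"method": "carry_out", "body": {
  "increments": [
    [0,0,0,0.5,-0.2,-1.4,1],
    [0,0,0,0.5,-0.2,-1.4,1],
    [0,0,0,0.5,-0.2,-1.4,1],
    [0,0,0,0.5,-0.2,-1.4,1],
    [0,0,0,0.5,-0.2,-1.4,1],
    [0,0,0,0.5,-0.2,-1.4,1],
    [0,0,0,0.5,-0.2,-1.4,1],
    [0,0,0,0.5,-0.2,-1.4,1],
    [0,0,0,0.5,-0.2,-1.4,1],
    [0,0,0,0.5,-0.2,-1.4,1],
    [0,0,0,0.5,-0.2,-1.4,1],
    [0,0,0,0.5,-0.2,-1.4,1],
    [0,0,0,0.5,-0.2,-1.4,1],
    [0,0,0,0.5,-0.2,-1.4,1],
    [0,0,0,0.5,-0.2,-1.4,1],
    [0,0,0,0.5,-0.2,-1.4,1],
    [0,0,0,0.5,-0.2,-1.4,1],
    [0,0,0,0.5,-0.2,-1.4,1],
    [0,0,0,0.5,-0.2,-1.4,1],
    [0,0,0,0.5,-0.2,-1.4,1]
  ]
}}

```text
clock: 26.25
tool_pos: [0.5806, -0.2164, 0.1969]
orientation: [180.0, -0.0, 67.0]
force: [-0.8, 2.0, 2.0]
opening: 0.0338
```

```bash
python3 pr.py
python3 - <<'E'
from go import *
from fit import *
f=[];S=[]
for i in range(8):
    c=['scene','side','scene','side'][i%4]; s=ctrl.snapshot(c); S.append(s); f.append(ctrl.get_obs()['force']@n)
print(np.round(f,2),np.mean(f))
o=ctrl.get_obs(); mo,mR=press(0,.0065); e=mR.as_euler('ZYX',degrees=True)
for s in S[-2:]:
    m,cf=mask(s,'meter'); print(cf,m.sum(),'inside',(render(s,'meter',mo.tolist()+[e[0],e[1]])*m).sum()/m.sum())
    m,cf=mask(s,'round_tile'); print('tile',cf,None if m is None else (m.sum(),fit([(s,m)],'round_tile',(fc-.006*n).tolist()+[157],[0,1],[.004,.004])[0].round(4)))
a=cv2.resize(S[-2]['pixels'][130:250,80:200],None,fx=3.25,fy=3.25,interpolation=2); b=cv2.resize(S[-1]['pixels'][80:200,250:370],None,fx=3.25,fy=3.25,interpolation=2)
cv2.imwrite('pics/press.png',np.hstack([a,b]))
E
```

```text
[ 0.58058226 -0.21637142  0.1968652 ] f.n 2.3640937501490185 nose depth est mm 7.854340124749606 lateral [ 0.6 -1.5  0.4] rot [-0.01  0.01 -0.04] 0.03384847186801191
[3.85 2.14 2.23 3.85 2.64 3.25 3.01 3.81] 3.096235770578068
0.69 1378.0 inside 0.98669565
tile 0.54 (np.float32(216.0), array([ 6.153e-01, -2.479e-01,  7.240e-02,  1.570e+02]))
0.86 587.0 inside 0.9765284
tile 0.7 (np.float32(103.0), array([ 6.333e-01, -2.481e-01,  7.240e-02,  1.570e+02]))
```

View pics/press.png

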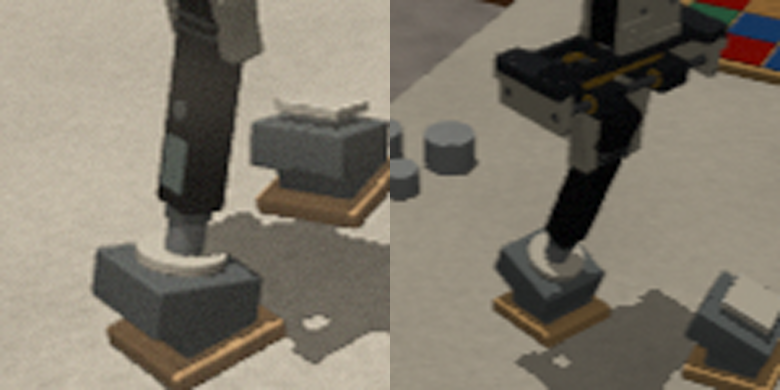

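The tile is depressed under the nose (184,250 and 558,257), near centre, with contact force about 4.8 N, so depth is about 6.3 mm. The hold lasted over 2.5 s, so I retract along the normal.

Call:
{"method": "carry_out", "body": {
  "increments": [
    [0,0,0,-2,1,7,1],
    [0,0,0,-6,2.5,17,1],
    [0,0,0,-10,4,30,1],
    [0,0,0,-14,6,45,1],
    [0,0,0,-14,6,90,1],
    [0,0,0,-14,6,134,1],
    [0,0,0,-14,6,134,1],
    [0,0,0,-14,6,134,1]
  ]
}}

```text
clock: 27.85
tool_pos: [0.5661, -0.2101, 0.3309]
orientation: [-180.0, -0.0, 67.0]
force: [-0.1, -0.9, -2.7]
opening: 0.0343
```

Run:
```python
from go import *
o=ctrl.get_obs(); print(o['tool_pos'],o['orientation'],o['opening'])
for off in([-.09,0,.08],[-.07,0,.02],[-.012,0,.003]):
    T=tool(seat_o+seat_R.apply(off),seat_R,70,-.06,1); print(off,T[0].round(4),*inc(T,o))
print(seat_R.apply([1,0,0]),seat_R.apply([0,0,1]))
```

```text
[ 0.56611296 -0.21007499  0.33088656] [-1.79993212e+02 -4.43528805e-02  6.70343356e+01] 0.03428569514165378
[-0.09, 0, 0.08] [ 0.4924 -0.0121  0.2627] [ 10.2 -20.3  98.4] [-73.7 198.  -68.2]
[-0.07, 0, 0.02] [ 0.4847 -0.0443  0.2088] [ 10.2 -20.3  98.4] [ -81.4  165.8 -122.1]
[-0.012, 0, 0.003] [ 0.4903 -0.0207  0.1534] [ 10.2 -20.3  98.4] [ -75.8  189.4 -177.5]
[ 0.14896468  0.62528828 -0.76604444] [0.17752919 0.74518956 0.64278761]
```

Call:
{"method": "carry_out", "body": {
  "increments": [
    [10.2,-20.3,98.4,-10,25,0,1],
    [10.2,-20.3,98.4,-20,50,0,1],
    [10.2,-20.3,98.4,-30,75,0,1],
    [10.2,-20.3,98.4,-40,100,0,1],
    [10.2,-20.3,98.4,-50,125,0,1],
    [10.2,-20.3,98.4,-60,150,0,1],
    [10.2,-20.3,98.4,-70,175,0,1],
    [10.2,-20.3,98.4,-74,198,0,1],
    [10.2,-20.3,98.4,-74,198,0,1],
    [10.2,-20.3,98.4,-74,198,0,1],
    [10.2,-20.3,98.4,-74,198,-30,1],
    [10.2,-20.3,98.4,-74,198,-68,1],
    [10.2,-20.3,98.4,-74,198,-68,1],
    [10.2,-20.3,98.4,-74,198,-68,1]
  ]
}}

```text
clock: 29.6
tool_pos: [0.4929, -0.0126, 0.2637]
orientation: [160.0, 0.1, 166.6]
force: [0.2, 0.0, -0.8]
opening: 0.0336
```

Run:
```python
from go import *
from fit import *
o=ctrl.get_obs(); print(o['tool_pos'],o['orientation'],o['opening'],o['force'])
for off in([-.09,0,.08],[-.07,0,.02],[-.012,0,.003]):
    T=tool(seat_o+seat_R.apply(off),seat_R,70,-.06,1); print(off,*inc(T,o))
mo=seat_o+seat_R.apply([-.09,0,.08])
for c in('scene','side'):
    s=P(c); m,cf=mask(s,'meter'); print(c,cf,m.sum(),'inside',(render(s,'meter',mo.tolist()+[76.6,50])*m).sum()/m.sum())
```

```text
[ 0.49291297 -0.01262469  0.26369393] [1.60041581e+02 5.66042872e-02 1.66569349e+02] 0.03363828903915532 [ 0.20660176  0.01186444 -0.83458108]
[-0.09, 0, 0.08] [0.1 0.  0. ] [-0.5  0.6 -1. ]
[-0.07, 0, 0.02] [0.1 0.  0. ] [ -8.2 -31.6 -54.9]
[-0.012, 0, 0.003] [0.1 0.  0. ] [  -2.6   -8.  -110.3]
scene 0.55 1634.0 inside 0.98578817
side 0.61 1259.0 inside 0.98579115
```

Call:
{"method": "carry_out", "body": {
  "increments": [
    [0,0,0,-8,-32,-40,1],
    [0,0,0,-8,-32,-55,1],
    [0,0,0,-8,-32,-55,1],
    [0,0,0,-8,-32,-70,1],
    [0,0,0,-6,-22,-84,1],
    [0,0,0,-4,-14,-98,1],
    [0,0,0,-2.6,-8,-109,1],
    [0,0,0,-2.6,-8,-109,1],
    [0,0,0,-2.6,-8,-109,1]
  ]
}}

```text
clock: 30.92
tool_pos: [0.4903, -0.0204, 0.1541]
orientation: [160.0, 0.1, 166.6]
force: [0.0, 1.7, -0.7]
opening: 0.0338
```

Run:
```python
from go import *
o=ctrl.get_obs(); print(o['tool_pos'],o['force'],o['opening'])
for off in([-.004,0,.0015],[-.012,0,.003]):
    T=tool(seat_o+seat_R.apply(off),seat_R,70,-.06,1); print(off,*inc(T,o))
```

```text
[ 0.49028142 -0.02038444  0.15411387] [ 0.00841278  1.65438904 -0.6850149 ] 0.033816757747000756
[-0.004, 0, 0.0015] [0.  0.1 0. ] [ 1.   3.6 -7.8]
[-0.012, 0, 0.003] [0.  0.1 0. ] [ 0.  -0.3 -0.7]
```

Call:
{"method": "carry_out", "body": {
  "increments": [
    [0,0,0,0.5,2,-4,1],
    [0,0,0,1,3.5,-7.5,1],
    [0,0,0,1,3.5,-7.5,1],
    [0,0,0,1,3.5,-7.5,0.4],
    [0,0,0,1,3.5,-7.5,0],
    [0,0,0,1,3.5,-7.5,0],
    [0,0,0,1,3.5,-7.5,0],
    [0,0,0,1,3.5,-7.5,0],
    [0,0,0,-1,-5,16,0],
    [0,0,0,-4,-18,52,0],
    [0,0,0,-8,-36,100,0],
    [0,0,0,-12,-50,150,0],
    [0,0,0,-12,-50,180,0],
    [-19.4,4.8,0,14,98,220,0],
    [-19.4,4.8,0,14,98,220,0],
    [-19.4,4.8,0,14,98,220,0],
    [-19.4,4.8,0,14,98,220,0],
    [-19.4,4.8,0,14,98,220,0]
  ]
}}

```text
clock: 33.17
tool_pos: [0.5037, 0.0784, 0.3735]
orientation: [180.0, -0.2, 166.7]
force: [0.2, 0.2, -0.3]
opening: 0.0875
```

```bash
python3 seat.py w6
python3 - <<'E'
from w import *
S=P('side')
for n in('round_face','jar','spool','brush'):
    print(n,[(np.round(d['centre'],3).tolist(),round(d['confidence'],2)) for d in ctrl.search_frame(S,n)[:1]])
for c in('scene','side'):
    s=S if c=='side' else P(c); m,cf=mask(s,'meter'); print(c,cf,cost(s,m,'meter',[.499,.0158,.1142,76.6,50]))
o=ctrl.get_obs(); print(o['clock'],o['force'],o['opening'])
E
```

```text
[0.50373649 0.07836598 0.37352395] [ 1.79994567e+02 -1.65072213e-01  1.66658033e+02]
meter 0.9 3184.0 [4.98900e-01 1.72000e-02 1.15000e-01 7.79934e+01 5.00000e+01] 0.047 cost0 0.10756898
  free [4.98700e-01 1.57000e-02 1.11200e-01 7.81780e+01 5.10028e+01] 0.029
rest_channel 0.95 969.0 [5.02000e-01 1.62000e-02 1.15000e-01 7.82278e+01] 0.7 cost0 0.7146466
round_face [([0.623, -0.232, 0.074], 0.6)]
jar [([0.741, 0.068, 0.06], 0.79)]
spool [([0.672, 0.185, 0.049], 0.85)]
brush [([0.368, 0.016, 0.02], 0.55)]
scene 0.8 0.20936412
side 0.62 0.20135444
33.725 [ 0.37069775  0.45086718 -0.25994054] 0.08761507372376365
```

```bash
python3 -c "
from plant import ctrl
print(ctrl.close_job())"
```

```text
the job is handed in; nothing more can be done
None
```

I moved the meter from its cradle to the slanted rest and let go. I then took it again near the tail, pressed its nose on the round tile for over 2.5 s, laid it back nose-down in the rest and handed the job in at about 34 s. The hand-in gave no verdict.

- **Final seating:** the near wrist view puts the meter within about 2 mm and 2° of its pose after the first placing. The fingers are open and well clear, and the tool force is near zero.
- **Press:** the spring force was about 4.8 N, which means about 6.3 mm of travel. The arm position alone suggested 7.9 mm. Both are inside the 3–10 mm limit and short of the stop.
- **Centring:** the nose was about 3 mm from the tile centre when I combine all three cameras. The scene camera alone gave about 10 mm before I corrected for its known offset. I could not check this more closely while pressing.
- **Bystanders:** jar, spool and brush were found within about 4 mm of their first positions. I did not approach the square tile.
- **Weak checks:** in the last check the rest-channel fit was poor because the meter hides most of it. The meter outlines in the far cameras overlapped the expected pose only about 80%. That the round tile sprang back was judged only by lifting off the tile, plus a network height of 0.074 m against 0.078 m, which is about the networks' accuracy.

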